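# Snap the meter board into its demo case and close the case

## Task

Fit the larger of the two loose boards with a black block on it into the open grey case: press it down over the four snap pins until every pin has clicked through its hole, then swing the hinged half of the case shut and press it until it latches with its edges flush. Leave all the other things on the table standing where they are, and let go at the end.

Things in the scene. Friction and masses are not known exactly. Their poses are not given: they have to be found in the camera images.
- case: Open grey plastic case, its lower shell 120 x 130 x 32 mm (walls, floor 4 mm) on a pale wooden board 150 x 190 x 12 mm, fixed. Origin: centre of the wooden board's underside, on the table; z up, x towards the hinge, y along it. Inner floor z 16 mm, rim z 44 mm. Four black terminal posts, 14 mm across, at (+-50, +-82) mm, up to z 34 mm. Four snap pins inside.
- pin0 (a point): Snap pin at case (-36, -41) mm: this point is on its axis at the shoulder (11 mm across, case z 28 mm) where the board rests when home. Above it the pin is 5.6 mm across, tip tapered, 15.5 mm tall, with a sprung barb 7 mm up, sticking out away from the middle along y; a board rests on the barbs about 10 mm up. 2 to 4 N clicks a pin through (8 to 16 N for all).
- pin1 (a point): Snap pin at case (-36, +41) mm: this point is on its axis at the shoulder (11 mm across, case z 28 mm) where the board rests when home. Above it the pin is 5.6 mm across, tip tapered, 15.5 mm tall, with a sprung barb 7 mm up, sticking out away from the middle along y; a board rests on the barbs about 10 mm up. 2 to 4 N clicks a pin through (8 to 16 N for all).
- pin2 (a point): Snap pin at case (+36, -41) mm: this point is on its axis at the shoulder (11 mm across, case z 28 mm) where the board rests when home. Above it the pin is 5.6 mm across, tip tapered, 15.5 mm tall, with a sprung barb 7 mm up, sticking out away from the middle along y; a board rests on the barbs about 10 mm up. 2 to 4 N clicks a pin through (8 to 16 N for all).
- pin3 (a point): Snap pin at case (+36, +41) mm: this point is on its axis at the shoulder (11 mm across, case z 28 mm) where the board rests when home. Above it the pin is 5.6 mm across, tip tapered, 15.5 mm tall, with a sprung barb 7 mm up, sticking out away from the middle along y; a board rests on the barbs about 10 mm up. 2 to 4 N clicks a pin through (8 to 16 N for all).
- module: The larger board: plywood plate 90 (x) x 100 (y) x 4 mm, loose, about 90 g, with four 8 mm holes at (+-36, +-41) mm that fit the pins either way round (also after half a turn). On its middle a black block 30 (x) x 44 (y) mm, from 4 to 32 mm above the underside, to grip by either pair of sides. Origin: centre of its underside, z up; it lies flat on the table at any yaw.
- module_hole0 (a point): Centre of the larger board's hole at (-36, -41) mm in its own frame, at its underside; at case z 28 mm when clicked home.
- module_hole1 (a point): Centre of the larger board's hole at (-36, +41) mm in its own frame, at its underside; at case z 28 mm when clicked home.
- module_hole2 (a point): Centre of the larger board's hole at (+36, -41) mm in its own frame, at its underside; at case z 28 mm when clicked home.
- module_hole3 (a point): Centre of the larger board's hole at (+36, +41) mm in its own frame, at its underside; at case z 28 mm when clicked home.
- lid (a joint): Angle of the upper shell, rad: 0 closed, edges flush; starts leaning back at 1.75 to 2.2, stops at 2.5; the stiff hinge (0.1 N m) leaves it where it is put. Shell 120 x 130 mm, 24 mm deep, 100 g; closed, its flat top is at case z 68 mm. Closing, it meets a sprung catch at about 0.06; pressing down near the free edge with 5 to 10 N clicks it to 0.
- lid_hinge (a point): Middle of the hinge line, at case (62, 0, 44) mm; the line runs along case y. The upper shell reaches from 2 to 122 mm from it.
- lid_tab (a point): Middle of the finger tab on the upper shell's free edge: 40 mm wide along the hinge direction, 18 mm long outwards, 8 mm thick; this point is 132 mm from the hinge along the shell, 14 mm above the edge plane (case (-70, 0, 58) mm when closed). A small latch tongue hangs under it.
- spare: The smaller board, to be left alone: plywood 70 x 76 x 4 mm with small 5 mm holes and a low black block 26 x 34 x 14 mm. Origin: centre of its underside.
- lemon_cell: Lemon (90 mm long, 60 mm thick) with two metal strips on a clear plate 85 mm square; 87 mm high. Bystander; origin: centre of its underside.
- fan_unit: Small motor with a blue three-bladed fan on a wooden block 85 mm square; 68 mm high. Bystander; origin: centre of its underside.
- beaker_a: Clear beaker, 60 mm wide, 70 mm high. Bystander; origin: centre of its underside.
- beaker_b: Clear beaker, 54 mm wide, 60 mm high. Bystander; origin: centre of its underside.
- buzzer: Black round buzzer on a wooden block 60 mm square, 28 mm high. Bystander; origin: centre of its underside.
- clip: Crocodile clip with a red grip, 60 mm long, 12 mm wide, 10 mm high, lying flat. Bystander; origin: its underside near the middle.
Not all that is in view belongs to the job. What is shaped like the case but green is not meant. What is shaped like the module but purple is not meant.

How it is judged:
By the outcome, as a careful person would: the job done as asked, in the order asked, and still so for the second after the job is handed in, with the robot touching nothing.
It also fails if it takes over 58 s, if anything falls off the work surface, if the arm or the gripper's body presses on something with over 40 N, if the wrist force passes 120 N, or if a joint passes its speed limit or range.

## Robot

A 7-joint arm with a two-finger parallel gripper is mounted at the origin on the work surface. World frame = base frame: x ahead of the robot, y to its left, z up, the work surface at z = 0. Lengths are in m, angles in degrees, forces in N, time in s.
With the tool pointing down it reaches from about 0.425 to 0.875 m from the base axis. Payload 4.7 kg.
Tool frame: the origin (TCP) lies between the finger pads; the fingertips stand 8 mm ahead of it and the grasp point (between the pads) lies 11 mm behind it; z points along the fingers, y is the line along which they close (so a half turn about z gives the same grasp; the last joint's range is limited). The gripper opens to 87 mm and grips with 3 to 60 N. Pads are 19 mm wide; open, the fingers measure 117 mm over their backs; the gripper's body (75 mm by 190 mm) begins 51 mm behind the grasp point.
Start: joints at [0.808, 18.392, -4.016, 83.108, 1.295, 78.541, -3.26], TCP at [0.65, -0, 0.231] pointing down, gripper open.
Joint ranges: [-163.93, 163.93], [-17.29, 119.83], [-79.2, 71.16], [3.27, 140.29], [-89.18, 269.18], [5.43, 117.66], [-154.24, 154.24]. Speed limits (degrees/s): [147.25, 147.25, 180, 180, 180, 180, 180].

## Interface

Orientations are given as [roll, pitch, yaw] about the fixed x, y, z axes, in that order (R = Rz(yaw) Ry(pitch) Rx(roll)).
In Python, from cell import env, viewer gives the robot as it stands. The module is installed in compiled form; this text tells all that it offers.
- The arm moves only by the tool arm_command, never from a script. Its argument "series" is a list of rows, each a list of 2 entries, a list of its own where there are three numbers: the shift along the tool's x, y, z in mm, then the turn about the tool's z in rad. A call has exactly 5 rows; each row is the pose to reach, as a shift and turn from the pose commanded when the call began, along the tool's axes at that moment; what a row does not reach only later rows make up. A row lasts 1/10 s, in which the tool goes at most 50 mm and 8.59 degrees, less where a joint would pass 70% of its speed; a pose out of reach is approached as far as the arm can. A call with a gripper value outside its range is refused whole. "grip" is the gripper command: -1 is fully open, 1 is shut, values between are in proportion, set as the call begins (left out, the last holds). The fingers move at their own pace and stop on an object; "grip_force" is the grip in N (left out, the last holds). Time passes only in rows, so rows that repeat a pose let the fingers close, or fill a call up. It gives the time, the measured TCP pose, the force, the opening and the grip force at its end, in the units of the state.
- env.get_obs(): the state, without advancing time (a new reading comes with each control period).
- viewer.read_camera(name): name is "scene" or "side" or "wrist"; returns (picture, depth): 384x512x3 uint8, blue, green, red; 384x512 float32, m along the optical axis (not along the pixel's ray), 0 where there is no reading.
- viewer.calibration(name): a dict with "K" (3x3 intrinsics, pixels), "dist" ([k1, k2, p1, p2, k3] as OpenCV has them; the pictures are not rectified), "T" (4x4, takes a point from camera to world coordinates); the wrist camera has in their place "hand_eye" (4x4, takes a point from camera to tool coordinates, whose origin is the TCP and whose axes are the flange's). Camera axes: x right, y up, looking along -z (the intrinsics and any distortion apply to the point x, -y, -z); pixel columns grow to the right and rows downward; lengths in m; the calibration is good to about 2 mm. A picture is of the moment at which its call begins: read the wrist's pose just before it. calibration takes no time and is no camera call.
- env.sign_off(): hands the job in; it is judged then, once.
The state is a dict: "time_s": time; "qpos": joint angles; "joint_velocities": joint speeds; "effort": joint torques, N m; "tool_pos": TCP position; "tool_rot": TCP orientation; "force": force on the tool from outside, world axes, zero at the start; "wrist_torque": the same for the moment, N m; "grip_width": finger opening in m; "grasp_force": force on a finger pad.
Only numpy, scipy, OpenCV 4.12 (cv2) and the standard library are available. Lean on these libraries where they do the work, as an engineer would, in place of code of your own. Each camera call takes 0.05 s, during which the arm holds its last target. There are 200 camera calls.

## Working session

There is one attempt and no reset: what is moved stays moved. The work goes in short steps, Python scripts to look and compute and a tool call to move; the robot and the scene stay as the last step left them, time stands still between calls to the robot, and variables do not carry over. Pictures are saved under pics/ and viewed, at most 10 in all, crops included, and the job is handed in when it is done.

Besides the shell and the picture viewer there is one more tool, called as name(argument=value, ...) on one line, values as JSON. arm_command: Moves the arm, as the interface text tells. Its arguments: {"type":"object","properties":{"series":{"type":"array"},"grip":{"type":"number"},"grip_force":{"type":"number"}},"required":["series"]}

```bash
mkdir -p pics; cat > h.py <<'E'
import numpy as np, cv2
from cell import env, viewer
from scipy.spatial.transform import Rotation as R
def tool():
    o=env.get_obs(); T=np.eye(4); T[:3,:3]=R.from_euler('xyz',o['tool_rot'],degrees=True).as_matrix(); T[:3,3]=o['tool_pos']; return T
def snap(n):
    c=viewer.calibration(n)
    T=tool()@np.array(c['hand_eye']) if n=='wrist' else np.array(c['T'])
    im,d=viewer.read_camera(n); return im,d,np.array(c['K']),np.array(c['dist']),T
def rays(px,K,D,T):
    u=cv2.undistortPoints(np.float64(px).reshape(-1,1,2),K,D)[:,0]
    return np.c_[u[:,0],-u[:,1],-np.ones(len(u))]@T[:3,:3].T
def onplane(px,K,D,T,z):
    r=rays(px,K,D,T); return T[:3,3]+r*((z-T[2,3])/r[:,2])[:,None]
def atdepth(px,K,D,T,d):
    return T[:3,3]+rays(px,K,D,T)*np.array(d).reshape(-1,1)
def cloud(d,K,D,T):
    v,u=np.mgrid[:d.shape[0],:d.shape[1]]; P=atdepth(np.c_[u.ravel(),v.ravel()],K,D,T,d.ravel()); return P.reshape(*d.shape,3)
E
python3 - <<'E'
from h import *
print(env.get_obs())
ims=[]
for n in ['scene','side','wrist']:
    im,d,K,D,T=snap(n); np.savez('s_'+n,im=im,d=d,K=K,D=D,T=T); cv2.imwrite(f'pics/{n}0.png',cv2.resize(im,(768,576)));print(n,K[0],D,T)
E
```

```text
{'time_s': 0.0, 'qpos': array([ 0.80701361, 18.43924081, -4.0162859 , 83.1755748 ,  1.29522791,
       78.54187921, -3.26076591]), 'joint_velocities': array([ 0.03136001, -0.11863586, -0.00989271, -0.01524138,  0.08193841,
       -0.10715645,  0.0071442 ]), 'effort': array([-2.58547143e-04, -4.91284704e+01, -4.03903294e-01, -3.12526345e+01,
       -6.40594075e-02,  4.37659642e-02,  1.61017233e-04]), 'tool_pos': array([ 6.49448210e-01, -3.43899857e-05,  2.29453672e-01]), 'tool_rot': array([-1.79888568e+02,  5.84385186e-03,  9.00027521e+01]), 'force': array([0.32404063, 0.0593108 , 0.26629192]), 'wrist_torque': array([-0.06212566,  0.00233179, -0.02557467]), 'grasp_force': 0.0, 'grip_width': 0.08734660646213084}
scene [379.77663291   0.         256.0990059 ] [-0.05144763  0.          0.          0.          0.        ] [[-0.07882355 -0.57258368  0.81604827  1.31466373]
 [ 0.99681986 -0.03565921  0.07126417  0.11423947]
 [-0.01170506  0.81907042  0.57357357  0.67885669]
 [ 0.          0.          0.          1.        ]]
side [356.50164015   0.         259.75987882] [-0.06844171  0.          0.          0.          0.        ] [[-0.77004827  0.50716205 -0.38705595  0.02954451]
 [-0.63774654 -0.59530741  0.48876214  0.56373184]
 [ 0.01746433  0.62321404  0.78185629  0.88720152]
 [ 0.          0.          0.          1.        ]]
wrist [324.37305249   0.         258.38893971] [-0.04882172  0.          0.          0.          0.        ] [[ 9.99998839e-01 -1.10697771e-03  1.04761191e-03  6.49276454e-01]
 [ 7.91405743e-04  9.64576979e-01  2.63800352e-01  7.17379731e-02]
 [-1.30252344e-03 -2.63799216e-01  9.64576735e-01  3.83861636e-01]
 [ 0.00000000e+00  0.00000000e+00  0.00000000e+00  1.00000000e+00]]
```

View pics/scene0.png

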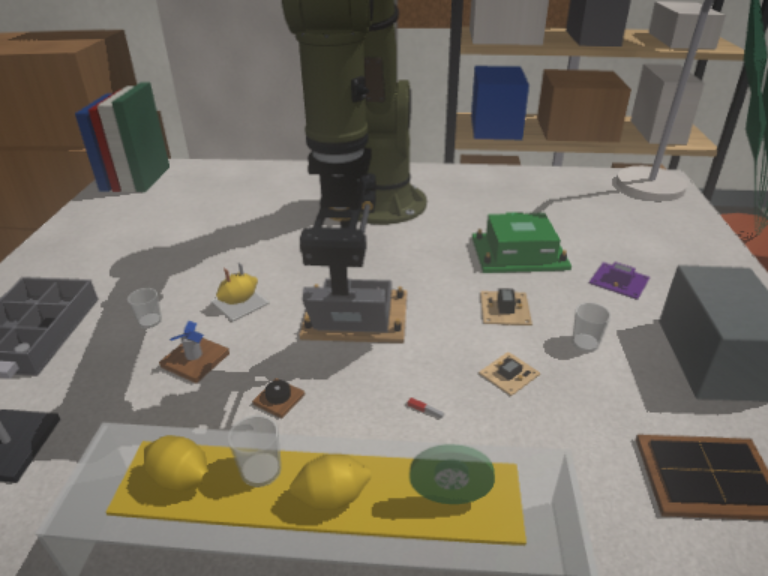

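View pics/side0.png

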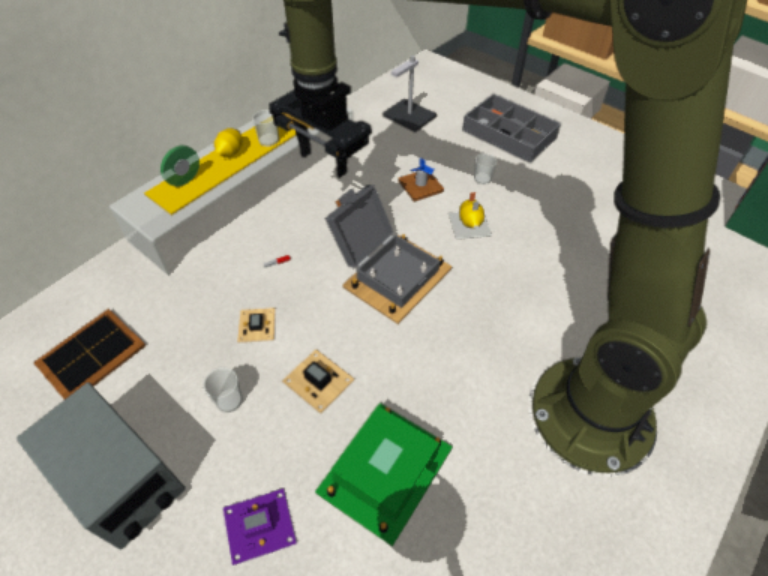

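Candidates (768x576 pixels): scene boards at (506,303), (510,372) and purple (620,278). In the side view these are (318,378), (257,323) and purple (260,523). The larger board looks like side (318,378). The green case is ruled out; the grey case is at side (397,270). Next I measure sizes.

```bash
python3 - <<'E'
from h import *
for n in ['scene','side']:
    s=np.load(f's_{n}.npz'); im,d,K,D,T=[s[k] for k in ['im','d','K','D','T']]
    P=cloud(d,K,D,T); hsv=cv2.cvtColor(im,cv2.COLOR_BGR2HSV)
    m=((hsv[...,0]>8)&(hsv[...,0]<25)&(hsv[...,1]>60)&(hsv[...,2]>90)&(P[...,2]<.05)&(P[...,2]>-.02)).astype(np.uint8)
    N,L,st,c=cv2.connectedComponentsWithStats(m)
    for i in range(1,N):
        if st[i,4]<150: continue
        ct=max(cv2.findContours((L==i).astype(np.uint8),cv2.RETR_EXTERNAL,cv2.CHAIN_APPROX_NONE)[0],key=len)[:,0]
        for z in [.004,.012]:
            w=onplane(ct,K,D,T,z)[:,:2]*1000
            print(n,c[i].round()*1.5,z,st[i,4],[np.round(q,1) for q in cv2.minAreaRect(w.astype(np.float32))])
s=np.load('s_side.npz');cv2.imwrite('pics/c1.png',cv2.resize(s['im'][110:290,140:320],(720,720))[:600])
s=np.load('s_side.npz');cv2.imwrite('pics/c1.png',cv2.resize(s['im'][110:290,140:320],(600,600),interpolation=cv2.INTER_CUBIC))
E
```

```text
scene [237.  292.5] 0.004 230 [array([ 410.4, -258.7]), array([71.5, 94.3]), np.float64(38.3)]
scene [237.  292.5] 0.012 230 [array([ 421.1, -254.3]), array([70.7, 93.2]), np.float64(38.3)]
scene [367.5 325.5] 0.004 700 [array([461.3, -17.4]), array([170.2, 191.6]), np.float64(1.0)]
scene [367.5 325.5] 0.012 700 [array([471.4, -15.8]), array([168.2, 189.4]), np.float64(1.0)]
scene [504. 309.] 0.004 495 [array([429.6, 269.8]), array([ 89.5, 102.3]), np.float64(89.0)]
scene [504. 309.] 0.012 495 [array([440.1, 268. ]), array([ 88.4, 101.1]), np.float64(89.0)]
scene [202.5 358.5] 0.004 417 [array([ 609.9, -274.5]), array([75.2, 88.2]), np.float64(61.9)]
scene [202.5 358.5] 0.012 417 [array([ 618.2, -269.9]), array([74.3, 87.1]), np.float64(61.9)]
scene [508.5 375. ] 0.004 447 [array([609.9, 260.3]), array([71. , 77.7]), np.float64(45.0)]
scene [508.5 375. ] 0.012 447 [array([618.2, 258.6]), array([70.1, 76.7]), np.float64(45.0)]
scene [283.5 400.5] 0.004 212 [array([ 689.8, -113.8]), array([62.7, 63.6]), np.float64(62.5)]
scene [283.5 400.5] 0.012 212 [array([ 697.2, -111.1]), array([62
[... 439 characters left out ...]
ay([471.3, -20.6]), array([153.2, 196.3]), np.float64(1.0)]
side [393. 294.] 0.012 717 [array([467.3, -15.3]), array([151.8, 194.6]), np.float64(1.0)]
side [256.5 325.5] 0.004 402 [array([607.1, 260.3]), array([70.6, 78.6]), np.float64(44.7)]
side [256.5 325.5] 0.012 402 [array([601.8, 263.1]), array([69.9, 77.9]), np.float64(44.7)]
side [ 90.  355.5] 0.004 705 [array([803.5, 518.5]), array([137.6, 172.6]), np.float64(0.0)]
side [ 90.  355.5] 0.012 705 [array([796.5, 518.9]), array([136.3, 171. ]), np.float64(0.0)]
side [318. 381.] 0.004 810 [array([427.1, 269.6]), array([91.5, 99.7]), np.float64(89.8)]
side [318. 381.] 0.012 810 [array([423.5, 272.3]), array([90.6, 98.8]), np.float64(89.8)]
```

View pics/c1.png

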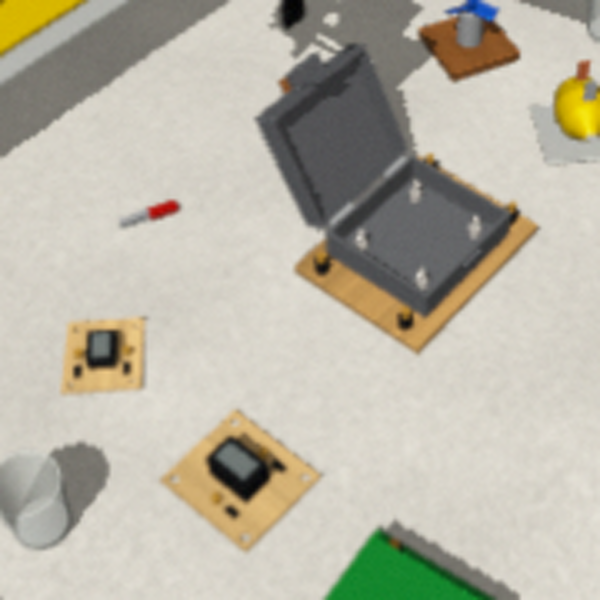

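The picture shows the larger board at crop (240,480), measured 90x100 mm at world (428,270), and the grey open case at (415,230) with four pins. The smaller board at (105,350) measures 70x77 mm and stays put. I go above the case in the placing orientation to measure the pins.

arm_command(series=[[[-3,-40,0],-0.14],[[-6,-80,0],-0.28],[[-9,-120,0],-0.42],[[-12,-160,0],-0.56],[[-15,-182,0],-0.7]], grip=0.0)

```text
time_s: 0.65
tool_pos: [0.4651, -0.0152, 0.2302]
tool_rot: [-179.9, -0.0, 130.4]
force: [1.0, 0.4, 0.2]
grip_width: 0.0549
grasp_force: 0.0
```

arm_command(series=[[[0,0,0],-0.145],[[0,0,0],-0.29],[[0,0,0],-0.435],[[0,0,0],-0.58],[[0,0,0],-0.73]])

```text
time_s: 1.15
tool_pos: [0.4677, -0.0151, 0.2304]
tool_rot: [-180.0, -0.0, 172.3]
force: [-0.5, 0.8, -0.2]
grip_width: 0.0436
grasp_force: 0.0
```

arm_command(series=[[[0,0,0],-0.14],[[0,0,0],-0.14],[[0,0,0],-0.14],[[0,0,0],-0.14],[[0,0,0],-0.14]])

```text
time_s: 1.65
tool_pos: [0.468, -0.015, 0.2305]
tool_rot: [-180.0, -0.0, 179.9]
force: [0.3, -0.8, -0.1]
grip_width: 0.0432
grasp_force: 0.0
```

```bash
python3 - <<'E'
from h import *
o=env.get_obs();print(o['tool_pos'],o['tool_rot'],o['time_s'],o['force'])
im,d,K,D,T=snap('wrist'); np.savez('s_case',im=im,d=d,K=K,D=D,T=T); cv2.imwrite('pics/case1.png',cv2.resize(im,(768,576)))
s=np.load('s_side.npz');P=cloud(s['d'],s['K'],s['D'],s['T']);h=cv2.cvtColor(s['im'],cv2.COLOR_BGR2HSV)
g=(h[...,0]>50)&(h[...,0]<75)&(h[...,1]>150)&(P[...,2]>-.02)&(P[...,2]<.1)&(P[...,0]<.6)&(P[...,1]<.5)
print('green',np.percentile(P[g],[1,50,99],axis=0))
E
```

```text
[ 0.46797538 -0.01501963  0.23054891] [-1.79998147e+02 -1.29471965e-03  1.79875233e+02] 1.65 [ 0.2793632  -0.75557597 -0.11575393]
green [[0.14411355 0.22799902 0.01069405]
 [0.20427642 0.34544338 0.06819986]
 [0.28255822 0.41481    0.07287126]]
```

View pics/case1.png

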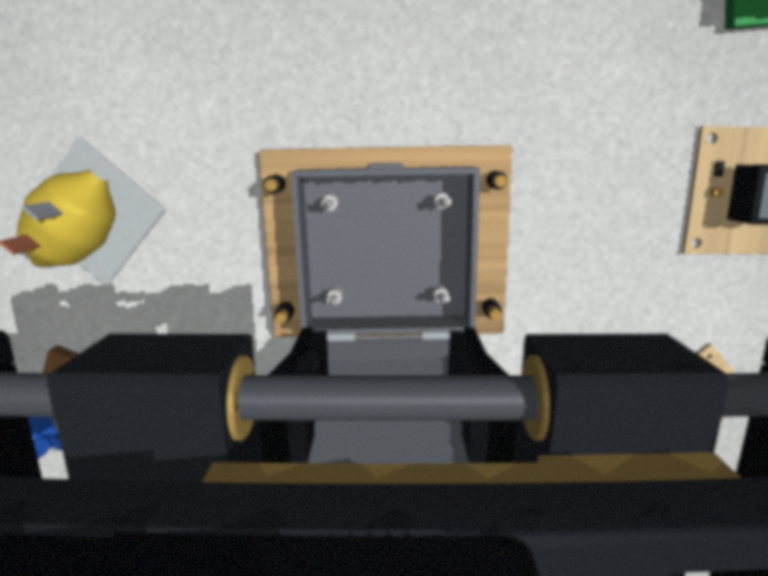

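Case view: pins appear at (328,203), (442,202), (333,296) and (440,296), the posts at the corners, and the gripper in the lower half. I crop closer to locate the pin tips.

```bash
python3 - <<'E'
from h import *
s=np.load('s_case.npz'); im,d,K,D,T=[s[k] for k in ['im','d','K','D','T']]
cv2.imwrite('pics/case2.png',cv2.resize(im[95:235,160:350],(760,560),interpolation=cv2.INTER_CUBIC))
g=cv2.cvtColor(im,cv2.COLOR_BGR2GRAY); P=cloud(d,K,D,T)
for u,v in [(219,135),(295,135),(222,197),(293,197)]:
    W=np.s_[v-9:v+10,u-9:u+10]; m=g[W]>np.median(g[W])+45
    yy,xx=np.nonzero(m); c=np.c_[xx+u-9,yy+v-9]
    z=P[W][m][:,2]; tip=c[z>np.percentile(z,60)].mean(0) if 1 else 0
    print(len(c),c.mean(0),c.min(0),c.max(0),'z',np.percentile(z,[10,50,90]).round(3),'tip',tip,onplane([c.mean(0)],K,D,T,.036)*1000)
E
```

```text
50 [220.92 134.02] [217 130] [224 139] z [0.027 0.028 0.035] tip [220.75 134.05] [[431.35139167 -55.25536513  36.        ]]
39 [296.         131.94871795] [291 129] [300 136] z [0.028 0.035 0.041] tip [298.1875 133.875 ] [[429.25862256  24.92428906  36.        ]]
44 [223.77272727 197.02272727] [219 194] [227 201] z [0.027 0.028 0.035] tip [222.77777778 197.38888889] [[501.69268564 -54.23071596  36.        ]]
39 [295.46153846 195.74358974] [290 192] [299 200] z [0.027 0.03  0.041] tip [297.3125 198.1875] [[500.28694495  26.33484961  36.        ]]
```

View pics/case2.png

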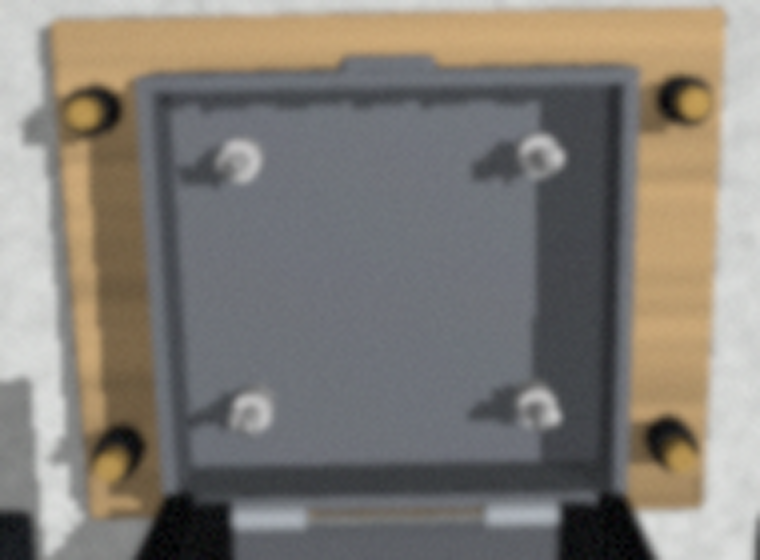

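White rings (the shoulders, z 28) are at crop (239,161), (541,157), (251,412) and (540,409). I fit the case pose from them and refine with mask fills.

```bash
cat >> h.py <<'E'
def rigid(A,B):  # 2D fit B = R A + t ; returns yaw deg, t, residuals
    a=A.mean(0);b=B.mean(0);H=(A-a).T@(B-b);th=np.arctan2(H[0,1]-H[1,0],H[0,0]+H[1,1])
    r=np.array([[np.cos(th),-np.sin(th)],[np.sin(th),np.cos(th)]]);return np.degrees(th),b-r@a,B-(A-a)@r.T-b
E
python3 - <<'E'
from h import *
s=np.load('s_case.npz'); im,d,K,D,T=[s[k] for k in ['im','d','K','D','T']]
px=np.array([(239,161),(541,157),(251,412),(540,409)])/4-.375+[160,95]
A=np.array([(-36,-41),(-36,41),(36,-41),(36,41.)])
B=onplane(px,K,D,T,.028)[:,:2]*1000;print(B)
print(rigid(A,B))
# ring bbox by saturation mask
pp=np.array([(92,111),(691,102),(109,463),(676,445)])/4-.375+[160,95]
B2=onplane(pp,K,D,T,.034)[:,:2]*1000; print(B2,rigid(np.array([(-50,-82),(-50,82),(50,-82),(50,82.)]),B2))
E
```

```text
[[433.09524314 -57.9008698 ]
 [432.12100555  24.66393365]
 [504.84774268 -56.76438556]
 [504.04355536  26.35711945]]
(np.float64(0.8368807824824219), array([468.52688668, -15.91105057]), array([[-0.03432171, -0.46838372],
       [ 0.18911676,  0.10516671],
       [-0.2741419 , -0.38351749],
       [ 0.11934685,  0.7467345 ]]))
[[419.0191689  -96.08859793]
 [416.87654882  63.64217584]
 [518.26532168 -97.31068078]
 [513.01773065  64.84328855]] (np.float64(0.958352551747649), array([466.79469251, -16.22845358]), array([[ 0.84598078,  2.96466661],
       [ 1.44636361, -1.28161879],
       [ 0.10612187,  0.07002101],
       [-2.39846626, -1.75306883]]))
```

arm_command(series=[[[-4,45,0],0.14],[[-8,90,0],0.28],[[-12,135,0],0.42],[[-16,180,0],0.56],[[-20,225,0],0.7]])

```text
time_s: 2.2
tool_pos: [0.4877, 0.202, 0.2308]
tool_rot: [180.0, 0.0, 141.9]
force: [0.1, -0.2, -0.2]
grip_width: 0.0429
grasp_force: 0.0
```

arm_command(series=[[[20,2,0],0.145],[[42,4,0],0.29],[[62,6,0],0.435],[[84,7,0],0.58],[[84,7,0],0.725]])

```text
time_s: 2.7
tool_pos: [0.4231, 0.2602, 0.2307]
tool_rot: [-180.0, -0.0, 100.6]
force: [-0.1, 0.6, 0.2]
grip_width: 0.0434
grasp_force: 0.0
```

arm_command(series=[[[0,0,0],0.144],[[0,0,0],0.144],[[0,0,0],0.144],[[0,0,0],0.144],[[0,0,0],0.144]], grip=-0.6)

```text
time_s: 3.2
tool_pos: [0.4256, 0.2573, 0.2305]
tool_rot: [180.0, 0.0, 92.5]
force: [-0.1, 0.1, -0.8]
grip_width: 0.0688
grasp_force: 0.0
```

```bash
python3 - <<'E'
from h import *
o=env.get_obs();print(o['tool_pos'],o['tool_rot'],o['time_s'],o['grip_width'])
im,d,K,D,T=snap('wrist'); np.savez('s_mod',im=im,d=d,K=K,D=D,T=T)
hsv=cv2.cvtColor(im,cv2.COLOR_BGR2HSV); P=cloud(d,K,D,T)
m=((hsv[...,0]>8)&(hsv[...,0]<25)&(hsv[...,1]>60)&(hsv[...,2]>90)&(P[...,2]<.02)).astype(np.uint8)
ct=max(cv2.findContours(m,cv2.RETR_EXTERNAL,cv2.CHAIN_APPROX_NONE)[0],key=cv2.contourArea)[:,0]
print(ct.min(0),ct.max(0),cv2.minAreaRect((onplane(ct,K,D,T,.004)[:,:2]*1000).astype(np.float32)))
b=(np.abs(P[...,2]-.032)<.004)&(np.hypot(P[...,0]-.4285,P[...,1]-.27)<.05)
print(b.sum(),cv2.minAreaRect((onplane(np.argwhere(b)[:,::-1],K,D,T,.032)[:,:2]*1000).astype(np.float32)))
cv2.imwrite('pics/mod1.png',cv2.resize(im,(768,576)))
E
```

```text
[0.42562697 0.25731922 0.23054975] [1.79999263e+02 1.60312447e-02 9.25064580e+01] 3.2 0.068767008728522
[218 111] [304 188] ((426.4600830078125, 270.23638916015625), (98.95895385742188, 89.08218383789062), 0.1523769646883011)
1090 ((426.3013000488281, 271.19757080078125), (43.813655853271484, 30.285926818847656), 0.013144797645509243)
```

View pics/mod1.png

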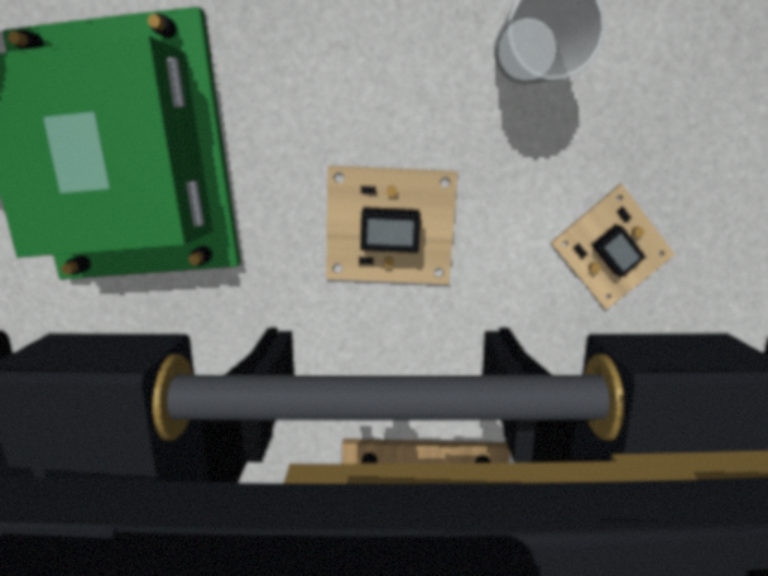

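The larger board is centred at (392,225) with four holes and clear finger paths left and right of the block; components lie only above and below. Now I align and descend.

arm_command(series=[[[13,1.4,40],0.042],[[13,1.4,85],0.042],[[13,1.4,130],0.042],[[13,1.4,165],0.042],[[13,1.4,165],0.042]])

```text
time_s: 3.75
tool_pos: [0.4228, 0.268, 0.0609]
tool_rot: [-179.5, 0.3, 90.1]
force: [-0.1, 0.2, -0.4]
grip_width: 0.0695
grasp_force: 0.0
```

arm_command(series=[[[0,0,15],0],[[0,0,30],0],[[0,0,43],0],[[0,0,47.5],0],[[0,0,48],0]])

```text
time_s: 4.25
tool_pos: [0.4266, 0.2705, 0.0179]
tool_rot: [180.0, 0.0, 90.0]
force: [-0.1, -0.6, -0.4]
grip_width: 0.0693
grasp_force: 0.0
```

arm_command(series=[[[0,0,0],0],[[0,0,0],0],[[0,0,0],0],[[0,0,0],0],[[0,0,0],0]], grip=1, grip_force=40)

```text
time_s: 4.75
tool_pos: [0.4267, 0.2705, 0.0179]
tool_rot: [180.0, 0.0, 90.0]
force: [0.5, -0.4, 1.1]
grip_width: 0.0434
grasp_force: 40.0
```

arm_command(series=[[[0,0,-20],0],[[0,0,-60],0],[[0,0,-105],0],[[0,0,-150],0],[[0,0,-190],0]])

```text
time_s: 5.25
tool_pos: [0.4263, 0.2705, 0.2098]
tool_rot: [179.9, -0.0, 90.0]
force: [-0.2, -0.0, -0.4]
grip_width: 0.0433
grasp_force: 40.0
```

arm_command(series=[[[-35,5,0],-0.14],[[-75,10,0],-0.28],[[-115,15,0],-0.42],[[-155,20,0],-0.56],[[-195,25,0],-0.7]])

```text
time_s: 5.75
tool_pos: [0.451, 0.0781, 0.2076]
tool_rot: [-180.0, 0.0, 129.5]
force: [-0.2, -1.0, -0.4]
grip_width: 0.0439
grasp_force: 40.0
```

arm_command(series=[[[0,0,0],-0.145],[[0,0,0],-0.29],[[0,0,0],-0.435],[[0,0,0],-0.58],[[0,0,0],-0.725]])

```text
time_s: 6.25
tool_pos: [0.4509, 0.0795, 0.2074]
tool_rot: [-180.0, -0.0, 171.1]
force: [-0.0, 0.1, -1.0]
grip_width: 0.0438
grasp_force: 40.0
```

arm_command(series=[[[0,0,0],-0.14],[[0,0,0],-0.158],[[0,0,0],-0.158],[[0,0,0],-0.158],[[0,0,0],-0.158]])

```text
time_s: 6.75
tool_pos: [0.4511, 0.0796, 0.2076]
tool_rot: [-180.0, -0.0, 179.7]
force: [-0.1, 1.5, -0.8]
grip_width: 0.0437
grasp_force: 40.0
```

```bash
python3 - <<'E'
from h import *
o=env.get_obs();print(o['tool_pos'],o['tool_rot'],o['time_s'],o['grip_width'])
im,d,K,D,T=snap('wrist'); np.savez('s_hold',im=im,d=d,K=K,D=D,T=T)
cv2.imwrite('pics/hold1.png',cv2.resize(im,(768,576)))
E
```

```text
[0.4511366  0.07959117 0.2075654 ] [-1.79979026e+02 -3.25405278e-03  1.79723450e+02] 6.75 0.043676270096669086
```

View pics/hold1.png

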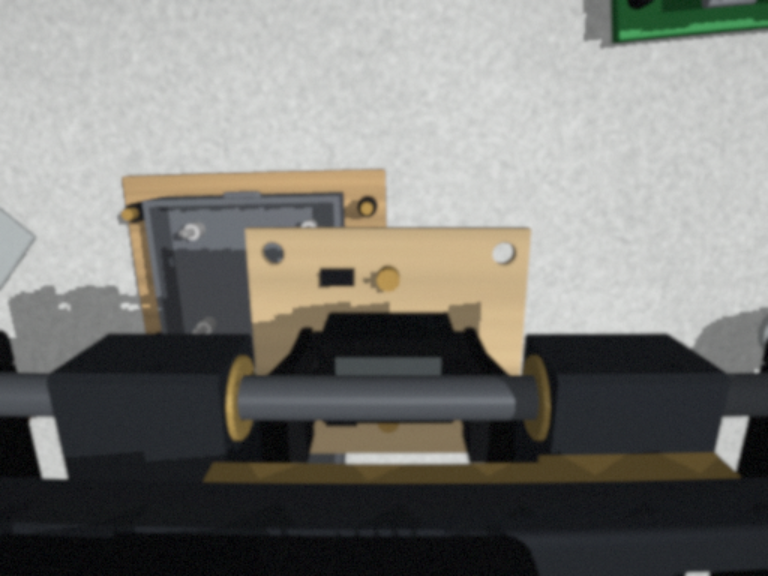

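Held board: its two near holes show at (273,253) and (503,253). I work out the hole positions in the tool frame.

```bash
python3 - <<'E'
from h import *
s=np.load('s_hold.npz'); im,d,K,D,T=[s[k] for k in ['im','d','K','D','T']]
P=cloud(d,K,D,T); print('top z',np.median(P[185:198,195:315,2]), np.median(P[185:198,195:215,2]),np.median(P[185:198,300:340,2]),'base z exp',.2076-.0139)
hsv=cv2.cvtColor(im,cv2.COLOR_BGR2HSV)
w=((hsv[...,0]>8)&(hsv[...,0]<25)&(hsv[...,1]>60)&(hsv[...,2]>90)&(P[...,2]>.15)).astype(np.uint8)
zt=np.median(P[185:198,195:315,2])
B=[]
for u,v in [(182,168),(335,168)]:
    W=w[v-12:v+13,u-12:u+13]; N,L,st,c=cv2.connectedComponentsWithStats(1-W,connectivity=4)
    i=L[12,12]; print(st[i],c[i]); B.append(c[i]+[u-12,v-12])
for z in (zt,.1937): 
    X=onplane(B,K,D,T,z)[:,:2]*1000; print(B,X,np.linalg.norm(X[1]-X[0]))
    Tt=tool(); X3=np.c_[X/1000,[z,z]]; print('tool',((X3-Tt[:3,3])@Tt[:3,:3]*1000).round(2))
E
```

```text
top z 0.19395111628578177 0.19390899487585384 0.1937875606452554 base z exp 0.1937
[  6   6  13  13 142] [12.07746479 11.85211268]
[  5   5  15  15 183] [11.96174863 12.07103825]
[array([182.07746479, 167.85211268]), array([334.96174863, 168.07103825])] [[413.59166823  39.21388716]
 [414.01878307 120.15372435]] 80.94096410947415
tool [[ 37.39 -40.55  13.66]
 [ 37.33  40.39  13.63]]
[array([182.07746479, 167.85211268]), array([334.96174863, 168.07103825])] [[413.64369858  39.15300161]
 [414.07145207 120.21386523]] 81.0619922267098
tool [[ 37.34 -40.62  13.91]
 [ 37.28  40.45  13.88]]
```

arm_command(series=[[[-8,-40,0],-0.01],[[-16,-80,0],-0.0195],[[-19.2,-95.3,0],-0.0195],[[-19.2,-95.3,40],-0.0195],[[-19.2,-95.3,75],-0.0195]])

```text
time_s: 7.3
tool_pos: [0.471, -0.0167, 0.1324]
tool_rot: [-180.0, 0.2, -179.2]
force: [0.2, -0.2, -0.6]
grip_width: 0.0432
grasp_force: 40.0
```

arm_command(series=[[[0,0,25],0],[[0,0,45],0],[[0,0,60],0],[[0,0,60],0],[[0,0,60],0]])

```text
time_s: 7.8
tool_pos: [0.4703, -0.0158, 0.0729]
tool_rot: [-180.0, 0.0, -179.1]
force: [-0.1, -0.4, -0.7]
grip_width: 0.0435
grasp_force: 40.0
```

```bash
python3 - <<'E'
from h import *
o=env.get_obs();print(o['tool_pos'],o['tool_rot'],o['time_s'],o['force'])
im,d,K,D,T=snap('wrist'); np.savez('s_pre',im=im,d=d,K=K,D=D,T=T)
a=im[145:190,160:205];b=im[145:190,312:357]
cv2.imwrite('pics/pre1.png',np.hstack([cv2.resize(q,(400,400),interpolation=cv2.INTER_CUBIC) for q in (a,b)]))
E
```

```text
[ 0.47025107 -0.01582399  0.07293077] [-1.79980267e+02  3.98632093e-04 -1.79101295e+02] 7.8 [-0.08469552 -0.36669207 -0.70237472]
```

View pics/pre1.png

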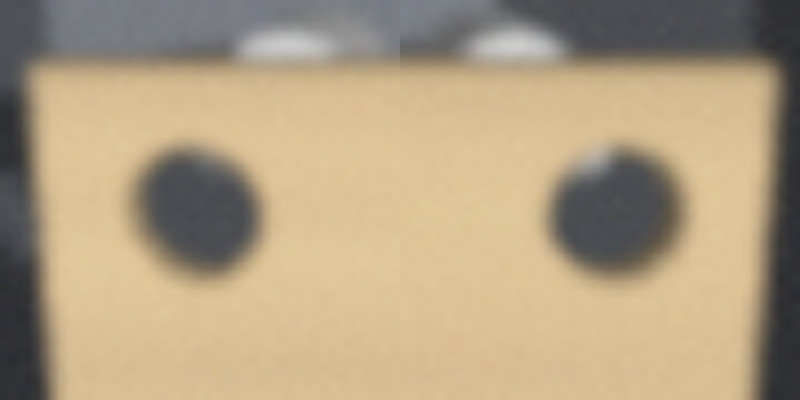

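```bash
python3 - <<'E'
from h import *
s=np.load('s_pre.npz'); im,d,K,D,T=[s[k] for k in ['im','d','K','D','T']]
g=cv2.cvtColor(im,cv2.COLOR_BGR2GRAY).astype(int)
# disc extents: row profile just above board edge, and top of the white
for u0,u1 in [(180,206),(312,338)]:
    for v in (149,150): print(v,u0,g[v,u0:u1])
    uc=192 if u0==180 else 325; print('col',uc,g[140:168,uc])
print('through hole R', g[158:172,330:348]); 
c=np.array([468.5,-15.9]);th=np.radians(.84);r=np.array([[np.cos(th),-np.sin(th)],[np.sin(th),np.cos(th)]])
A=np.array([(-36,-41),(-36,41.)]); W=np.c_[A@r.T+c,[28,28]]/1000
Q=(W-T[:3,3])@T[:3,:3]; Q=Q*[1,-1,-1]
print('pred',cv2.projectPoints(Q,np.zeros(3),np.zeros(3),K,D)[0][:,0])
hx=np.array([[160+200/400*45-.4,145+210/400*45-.4],[312+216/400*45-.4,145+210/400*45-.4]])
print('holes',onplane(hx,K,D,T,.0590)[:,:2]*1000,'pins pred',W*1000)
E
```

```text
149 180 [115 117 118 116 115 115 129 147 168 181 187 192 193 191 186 177 169 157
 149 149 148 146 139 130 125 126]
150 180 [110 108 105 107 107 110 133 162 182 190 196 197 198 198 195 188 179 164
 152 146 144 144 140 132 124 123]
col 192 [125 124 124 126 122 122 121 131 160 193 198 175 164 176 187 191 193 193
 195 198 198 200 199 200 199 200 196 197]
149 312 [110 109 107 106 103 101 107 124 146 167 179 190 193 195 186 177 158 131
 106  87  77  75  78  77  78  76]
150 312 [101 101 101 101 101 104 119 137 163 184 193 198 202 201 197 191 180 156
 128 101  85  82  82  82  83  84]
col 325 [ 79  80  78  76  79  81  90 119 159 195 201 176 164 175 187 190 193 190
 194 196 198 200 199 197 200 199 201 201]
through hole R [[193 193 191 192 194 192 194 191 192 192 194 193 193 194 193 194 192 192]
 [195 193 195 195 194 193 194 193 192 194 192 194 195 194 195 195 194 196]
 [195 195 195 192 192 185 182 180 184 187 192 193 193 195 194 196 196 197]
 [196 193 189 188 182 169 153 150 158 168 176 186 194 197 197 197 198 197]
 [193 184 178 177 169 144 121 113 120 132 148 167 180 192 197 199 197 196]
 [18
[... 195 characters left out ...]
 118 152 181 196 200 199]
 [102  85  81  80  78  78  74  76  75  76  80  86 104 139 172 192 198 200]
 [ 88  78  78  77  78  74  80  74  76  77  77  81  96 129 164 192 199 202]
 [ 84  77  76  76  78  78  77  78  76  77  77  79  95 126 165 190 200 200]
 [ 81  77  74  77  75  77  75  75  76  76  77  83  93 125 162 190 199 199]
 [ 80  76  78  77  76  76  77  79  78  78  81  83 101 132 168 191 198 198]
 [ 89  75  78  76  76  77  75  76  74  80  80  92 112 146 176 194 198 202]]
pred [[192.75978093 156.87058789]
 [324.54916625 157.13155405]]
holes [[433.80783121 -57.02509772]
 [432.44496784  24.56129049]] pins pred [[433.10493868 -57.42336251  28.        ]
 [431.90279895  24.56782519  28.        ]]
```

arm_command(series=[[[0.5,-0.2,2],0],[[0.5,-0.2,5],0],[[0.5,-0.2,8],0],[[0.5,-0.2,12],0],[[0.5,-0.2,15],0]])

```text
time_s: 8.35
tool_pos: [0.4695, -0.016, 0.0573]
tool_rot: [-180.0, -0.0, -179.1]
force: [-0.6, -0.1, -0.7]
grip_width: 0.0439
grasp_force: 40.0
```

arm_command(series=[[[0,0,1],0],[[0,0,2],0],[[0,0,3],0],[[0,0,4],0],[[0,0,5],0]])

```text
time_s: 8.85
tool_pos: [0.47, -0.016, 0.0541]
tool_rot: [-180.0, 0.0, -179.1]
force: [-4.9, 0.1, 12.8]
grip_width: 0.0438
grasp_force: 40.0
```

arm_command(series=[[[0,0,1.5],0],[[0,0,3],0],[[0,0,4.5],0],[[0,0,6],0],[[0,0,7],0]])

```text
time_s: 9.35
tool_pos: [0.4697, -0.016, 0.0458]
tool_rot: [-180.0, -0.0, -179.1]
force: [-2.5, 0.2, 8.3]
grip_width: 0.0439
grasp_force: 40.0
```

arm_command(series=[[[0,0,0.5],0],[[0,0,1],0],[[0,0,1.5],0],[[0,0,1.5],0],[[0,0,1.5],0]])

```text
time_s: 9.85
tool_pos: [0.4697, -0.016, 0.0458]
tool_rot: [-180.0, -0.0, -179.1]
force: [-6.5, 0.1, 14.3]
grip_width: 0.0439
grasp_force: 40.0
```

arm_command(series=[[[0,0,1],0],[[0,0,2],0],[[0,0,3],0],[[0,0,3],0],[[0,0,3],0]])

```text
time_s: 10.35
tool_pos: [0.4698, -0.016, 0.0456]
tool_rot: [-180.0, -0.0, -179.1]
force: [-16.2, 0.2, 37.5]
grip_width: 0.0436
grasp_force: 40.0
```

arm_command(series=[[[0,0,-2],0],[[0,0,-4.5],0],[[0,0,-4.5],0],[[0,0,-4.5],0],[[0,0,-4.5],0]])

```text
time_s: 10.85
tool_pos: [0.4701, -0.016, 0.0459]
tool_rot: [-180.0, 0.0, -179.1]
force: [-0.5, 0.4, 4.5]
grip_width: 0.0437
grasp_force: 40.0
```

arm_command(series=[[[0,0,0],0],[[0,0,0],0],[[0,0,0],0],[[0,0,0],0],[[0,0,0],0]], grip=-0.35)

```text
time_s: 11.35
tool_pos: [0.4695, -0.016, 0.0455]
tool_rot: [-180.0, -0.0, -179.1]
force: [0.3, 0.1, -0.9]
grip_width: 0.0583
grasp_force: 0.0
```

arm_command(series=[[[0,0,-20],0],[[0,0,-60],0],[[0,0,-105],0],[[0,0,-150],0],[[0,0,-187],0]])

```text
time_s: 11.85
tool_pos: [0.4699, -0.016, 0.2354]
tool_rot: [-180.0, 0.1, -179.1]
force: [0.8, -0.6, 0.4]
grip_width: 0.0589
grasp_force: 0.0
```

```bash
python3 - <<'E'
from h import *
o=env.get_obs();print(o['tool_pos'],o['tool_rot'],o['time_s'],o['force'])
im,d,K,D,T=snap('wrist'); np.savez('s_fit',im=im,d=d,K=K,D=D,T=T)
P=cloud(d,K,D,T)
th=np.radians(.84);r=np.array([[np.cos(th),-np.sin(th)],[np.sin(th),np.cos(th)]])
loc=(P[...,:2]*1000-[468.5,-15.9])@r
for x0,x1 in [(-42,-20),(20,42)]:
  for y0,y1 in [(-34,-22),(22,34)]:
    m=(loc[...,0]>x0)&(loc[...,0]<x1)&(loc[...,1]>y0)&(loc[...,1]<y1)
    print(x0,y0,m.sum(),np.median(P[m][:,2]))
cv2.imwrite('pics/fit1.png',cv2.resize(im[80:240,150:360],(760,580),interpolation=cv2.INTER_CUBIC))
# lid from side cam
im,d,K,D,T=snap('side');np.savez('s_side2',im=im,d=d,K=K,D=D,T=T);P=cloud(d,K,D,T)
loc=np.dstack([(P[...,:2]*1000-[468.5,-15.9])@r,P[...,2]*1000])
m=(loc[...,0]>40)&(loc[...,0]<180)&(abs(loc[...,1])<66)&(loc[...,2]>55)&(loc[...,2]<180)&(im.max(2)<130)
q=loc[m]
for z in range(60,180,15):
    k=abs(q[:,2]-z)<5
    if k.sum()>4: print(z,k.sum(),np.percentile(q[k,0],[5,50,95]).round(1))
E
```

```text
[ 0.46990398 -0.01596972  0.23538042] [-1.79974812e+02  1.37242126e-01 -1.79076701e+02] 11.85 [ 0.81908831 -0.5606133   0.42991432]
-42 -34 6073 0.3347737304949033
-42 22 6465 0.3297468683901717
20 -34 188 0.032248876393395104
20 22 204 0.03207241184690482
60 126 [71.9 92.8 97.9]
75 121 [ 80.6 100.6 105.9]
90 110 [ 90.  108.9 112.5]
105 120 [ 96.7 116.2 120.5]
120 122 [103.8 124.5 128.7]
135 32 [112.  128.8 132. ]
150 105 [118.3 125.5 135.8]
165 50 [111.5 124.  139.5]
```

View pics/fit1.png

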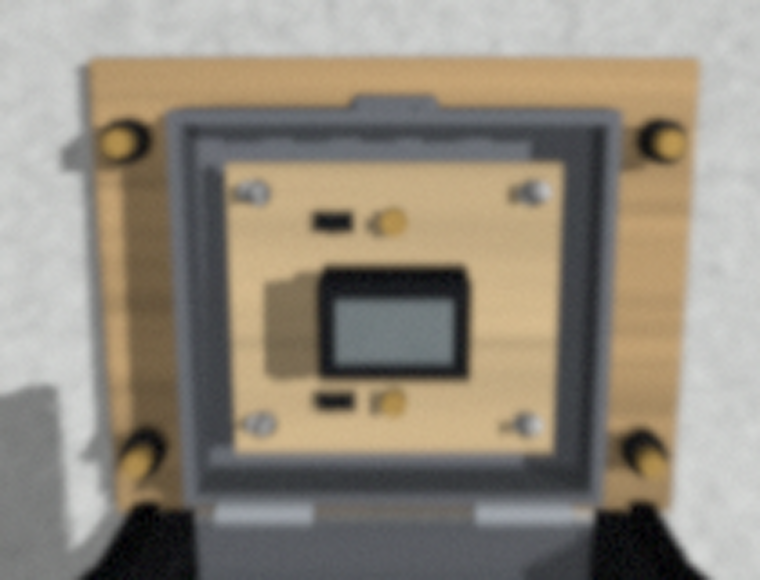

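The board sits home: all four pin tips stand equally through the holes and the top is at 32 mm. The lid is at about 2.04 rad. I move the closed fingers over and behind it.

arm_command(series=[[[-40,0,0],0],[[-85,0,0],0],[[-130,0,0],0],[[-170,0,0],0],[[-170,0,0],0]], grip=1, grip_force=10)

```text
time_s: 12.45
tool_pos: [0.6423, -0.0128, 0.2285]
tool_rot: [-180.0, -0.2, -179.1]
force: [-0.2, 0.6, -0.7]
grip_width: 0.0262
grasp_force: 0.0
```

arm_command(series=[[[0,0,20],0],[[0,0,45],0],[[0,0,70],0],[[0,0,86],0],[[0,0,86],0]])

```text
time_s: 12.95
tool_pos: [0.6371, -0.0133, 0.1434]
tool_rot: [-180.0, -0.3, -179.1]
force: [-1.0, 0.5, 0.0]
grip_width: 0.001
grasp_force: 0.0
```

arm_command(series=[[[10,0,0],0],[[20,0,0],0],[[30,0,-1],0],[[40,0,-2],0],[[50,0,-4],0]])

```text
time_s: 13.45
tool_pos: [0.5893, -0.0141, 0.152]
tool_rot: [-180.0, 0.1, -179.1]
force: [1.9, -0.1, 1.3]
grip_width: 0.0005
grasp_force: 1.0
```

arm_command(series=[[[12,0,-4],0],[[24,0,-8],0],[[36,0,-8],0],[[46,0,-8],0],[[55,0,-8],0]])

```text
time_s: 13.95
tool_pos: [0.5335, -0.015, 0.1586]
tool_rot: [-180.0, -0.0, -179.1]
force: [1.5, -0.9, -0.2]
grip_width: 0.0006
grasp_force: 0.5
```

arm_command(series=[[[9,0,1],0],[[18,0,3],0],[[26,0,5],0],[[36,0,9],0],[[46,0,14],0]])

```text
time_s: 14.45
tool_pos: [0.4877, -0.0157, 0.1442]
tool_rot: [-180.0, -0.0, -179.1]
force: [0.1, 1.0, 1.0]
grip_width: 0.0003
grasp_force: 0.4
```

arm_command(series=[[[13,0,8],0],[[26,0,18],0],[[33,0,28],0],[[39,0,40],0],[[44,0,51],0]])

```text
time_s: 14.95
tool_pos: [0.4438, -0.0164, 0.0925]
tool_rot: [-180.0, -0.0, -179.1]
force: [-0.5, 1.3, 1.4]
grip_width: 0.0003
grasp_force: 0.4
```

arm_command(series=[[[3,0,4],0],[[6,0,7],0],[[9,0,9],0],[[12,0,11],0],[[12,0,11],0]])

```text
time_s: 15.45
tool_pos: [0.4328, -0.0166, 0.0829]
tool_rot: [-180.0, 0.0, -179.1]
force: [0.4, 0.6, 0.2]
grip_width: 0.0003
grasp_force: 0.0
```

arm_command(series=[[[0,0,1.5],0],[[0,0,3],0],[[0,0,4.5],0],[[0,0,6],0],[[0,0,7],0]])

```text
time_s: 15.95
tool_pos: [0.4327, -0.0166, 0.0762]
tool_rot: [-180.0, -0.0, -179.1]
force: [-5.0, 0.2, 13.6]
grip_width: 0.0005
grasp_force: 6.3
```

arm_command(series=[[[0,0,1],0],[[0,0,2],0],[[0,0,3],0],[[0,0,3],0],[[0,0,3],0]])

```text
time_s: 16.45
tool_pos: [0.4328, -0.0166, 0.0759]
tool_rot: [-180.0, -0.0, -179.1]
force: [-11.4, 0.2, 28.9]
grip_width: 0.0004
grasp_force: 14.4
```

Stopped hard at tip z 68 mm, which is flush. I lift and check.

arm_command(series=[[[0,0,-5],0],[[0,0,-30],0],[[0,0,-75],0],[[0,0,-120],0],[[0,0,-160],0]])

```text
time_s: 16.95
tool_pos: [0.4329, -0.0166, 0.2347]
tool_rot: [-180.0, 0.1, -179.1]
force: [1.5, 0.1, -0.1]
grip_width: 0.0002
grasp_force: 0.0
```

arm_command(series=[[[-20,0,0],0],[[-40,0,0],0],[[-60,0,0],0],[[-60,0,0],0],[[-60,0,0],0]], grip=-0.5)

```text
time_s: 17.45
tool_pos: [0.4922, -0.0156, 0.232]
tool_rot: [-180.0, -0.1, -179.1]
force: [0.3, 0.2, 0.3]
grip_width: 0.0326
grasp_force: 0.0
```

```bash
python3 - <<'E'
from h import *
th=np.radians(.84);r=np.array([[np.cos(th),-np.sin(th)],[np.sin(th),np.cos(th)]])
for n in ('wrist','side'):
    im,d,K,D,T=snap(n);P=cloud(d,K,D,T)
    loc=np.dstack([(P[...,:2]*1000-[468.5,-15.9])@r,P[...,2]*1000])
    for x in (-50,-25,0,25,50):
        m=(abs(loc[...,0]-x)<8)&(abs(loc[...,1])<50)&(loc[...,2]<110)&(loc[...,2]>20)
        if m.sum()>20: print(n,x,m.sum(),np.percentile(loc[m][:,2],[10,50,90]).round(1))
    cv2.imwrite(f'pics/end_{n}.png',cv2.resize(im,(768,576)))
print(env.get_obs()['time_s'])
E
```

```text
wrist -50 1802 [67.4 68.3 69.2]
wrist -25 1744 [67.2 68.1 69.1]
wrist 0 1607 [67.4 68.4 69.3]
wrist 25 1523 [67.2 68.2 69.1]
wrist 50 1444 [67.3 68.2 69.1]
side -50 138 [67.5 69.5 71.8]
side -25 130 [68.2 70.2 71.7]
side 0 124 [68.1 70.1 72. ]
side 25 123 [67.6 69.4 71.7]
side 50 120 [67.8 69.5 71.9]
17.55
```

View pics/end_side.png

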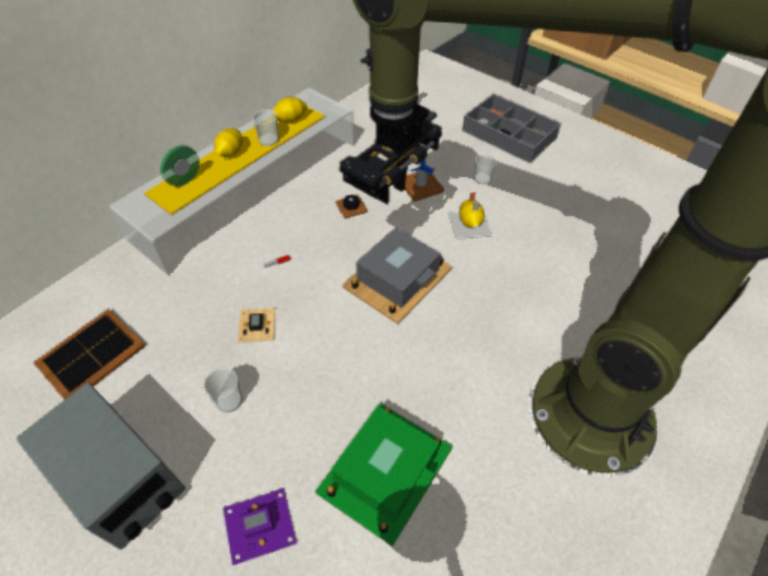

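The grey case at (400,270) is shut with its top level at 68 mm throughout, and the bystanders stand where they were.

```bash
python3 -c "
from cell import env
print(env.sign_off())"
```

```text
the job is handed in; nothing more can be done
None
```

I pressed the larger board home over all four pins and closed and latched the grey case, its top level at 68 mm; the other things look unmoved, the gripper is clear, and the job was handed in at about 17.6 s.

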